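# Heft the tins of hard ground and hold up the full one

## Robot

A 7-joint arm with a two-finger parallel gripper is mounted at the origin on the work surface. World frame = base frame: x ahead of the robot, y to its left, z up, the work surface at z = 0. Lengths are in m, angles in rad, forces in N, time in s.
With the tool pointing down it reaches from about 0.4 to 0.85 m from the base axis. Payload 10.4 kg.
Tool frame: the origin (TCP) lies midway between the tips of the shut fingers; the grasp point (between the pads) lies 19 mm behind it; z points along the fingers, y is the line along which they close (so a half turn about z gives the same grasp; the last joint's range is limited). The gripper opens to 87 mm and grips with 3 to 60 N. Pads are 19 mm wide; open, the fingers measure 117 mm over their backs; the gripper's body (75 mm by 190 mm) begins 51 mm behind the grasp point.
Start: joints at [1.22, 0.332, -0.065, 1.46, 0.022, 1.35, -0.088], TCP at [0.201, -0.592, 0.223] pointing down, gripper open.
Joint ranges: [-2.6, 2.6], [-0.5, 2.12], [-1.47, 1.34], [0.16, 2.42], [-1.27, 4.41], [0.06, 2.06], [-2.6, 2.6]. Speed limits (rad/s): [2.22, 2.22, 2.79, 2.79, 3.14, 3.14, 3.14].

## Interface

Orientations are given as a unit quaternion [x, y, z, w].
In Python, from bench import r gives the robot as it stands.
- The arm moves only by the tool arm_command, never from a script. Its arguments are lists of equal length, an entry for each row: "xyz": the shift along the world's x, y, z in m, a list of three; "rot": the turn, a rotation vector about the world's x, y, z in rad, a list of three. In form: {"xyz": [[tx, ty, tz], ...], "rot": [[ax, ay, az], ...]}. A call has 1 to 20 rows; each row is the pose to reach, as a shift and turn from the pose commanded when the call began; what a row does not reach only later rows make up. A row lasts 1/12 s, in which the tool goes at most 41.7 mm and 7.16 degrees, less where a joint would pass 70% of its speed; a pose out of reach is approached as far as the arm can. A call with a gripper value outside its range is refused whole. "grip" is the opening, from 0 (shut) to 1 (fully open), set as the call begins (left out, the last holds). The fingers move at their own pace and stop on an object; "squeeze" is the grip in N (left out, the last holds). Time passes only in rows, so rows that repeat a pose let the fingers close. It gives the time, the measured TCP pose, the force, the opening and the grip force at its end, in the units of the state.
- r.read_state(): the state, without advancing time (a new reading comes with each control period).
- r.camera(name): name is "scene" or "top"; returns the picture (420x560x3 uint8, red, green, blue); there is no depth.
- r.camera_model(name): a dict with "fx", "fy", "cx", "cy" (pixels), "T" (4x4, takes a point from camera to world coordinates). Camera axes: x right, y up, looking along -z (the intrinsics and any distortion apply to the point x, -y, -z); pixel columns grow to the right and rows downward; lengths in m; the calibration is good to about 2 mm. A picture is of the moment at which its call begins. camera_model takes no time and is no camera call.
- r.close_job(): hands the job in; it is judged then, once.
Trained networks look in the newest picture that a camera, given by its name, has taken for a name from the list of things; names that differ only in an ending like _2 or _b are one class to them, and where a whole thing is asked for, a point or a joint stands for the part that bears it (a point fixed in the world has none). Each returns a list of dicts, best first, with "conf" (0 to 1); they miss things now and then, are a little off and sometimes report something else, mostly with a low value. They report only what shows in the picture. A call takes as long as a camera call. They do not tell look-alikes from the thing itself.
- r.look_for(label, camera): "at" ([x, y, z] in m, in the coordinates of the camera as it stood for that picture, good to about 4 mm: the middle of the surface that is visible of it).
- r.spot_point(label, camera): "at" ([x, y, z] in m, in the coordinates of the camera as it stood for that picture, good to about 4 mm: a listed point, or the origin of a listed thing).
The state is a dict: "time": time; "joint_positions": joint angles; "joint_vel": joint speeds; "joint_torque": joint torques, N m; "ee_pos": TCP position; "eef_rot": TCP orientation; "ft_force": force on the tool from outside, world axes, zero at the start; "torque": the same for the moment, N m; "width": finger opening in m; "grip_force": force on a finger pad.
Only numpy, scipy, OpenCV 4.12 (cv2) and the standard library are available. Lean on these libraries where they do the work, as an engineer would, in place of code of your own. Each camera call takes 0.05 s, during which the arm holds its last target. There are 200 camera calls.

## Task

Bring the three tins of hard ground round to the front: take the turntable by its wooden peg and turn it anticlockwise (seen from above) all the way to its stop. Then, going along the row from left to right as seen from the robot, lift each closed tin a few centimetres straight up off its pad to feel its weight, standing it back upright on its pad unless you are keeping it; one tin is full and clearly the heaviest. Finish while holding that full tin upright and still, at least 10 cm above the turntable, with the other two standing on their pads, the turntable still at its stop, and the jar, roller, etching plate and bottle left undisturbed.

Things in the scene. Friction and masses are not known exactly. Their poses are not given: they have to be found in the camera images.
- turn (a joint): angle of the turntable's platter (rad), growing anticlockwise seen from above; it starts at 0 and its stop is at 2.094, a third of a turn. Plywood disc 360 mm in diameter, upper face 45 mm above the bench, on a fixed foot. It turns with about 0.3 N m of friction and stays where it is left
- turntable: the platter with all that is fixed to it; origin on its axis, in its upper face, 45 mm above the bench. Across the middle stands a partition 60 mm tall, 12 mm thick, 170 mm long, in line with the peg, with a pivot post 64 mm tall. The tins stand on one side of it, the jar and a fixed block of three burins (62 mm tall) on the other
- peg (a point): grip point on the upright round wooden peg fixed to the platter 140 mm from the axis: 18 mm diameter, 64 mm tall, this point 45 mm above the platter; 50 mm free all round it. At the start it is on the robot's side of the turntable; turning anticlockwise it passes nearest the robot and ends on the robot's right of the axis
- pad_left (a point): centre, on the platter's upper face, of the left (+y) cork pad (76 mm across, flush) as the robot sees the tin bay when the turntable is home. Turns with the turntable. The pads lie 115 mm from the axis, 50 degrees apart (97 mm centre to centre)
- pad_mid (a point): centre, on the platter's upper face, of the middle cork pad (76 mm across, flush) as the robot sees the tin bay when the turntable is home, nearest the robot. Turns with the turntable. The pads lie 115 mm from the axis, 50 degrees apart (97 mm centre to centre)
- pad_right (a point): centre, on the platter's upper face, of the right (-y) cork pad (76 mm across, flush) as the robot sees the tin bay when the turntable is home, the pad next to the peg. Turns with the turntable. The pads lie 115 mm from the axis, 50 degrees apart (97 mm centre to centre)
- tin_a: closed round tin of hard ground, 64 mm diameter, 80 mm tall, tinplate with a plain brown paper band; the three look alike. Inside lies a solid cake of ground that can shift 2 mm. One tin is full: with its cake it weighs 0.26 to 0.32 kg, each of the others 0.10 to 0.15 kg. Origin: centre of its underside, z up. It stands on one of the turntable's three pads
- tin_b: closed round tin of hard ground, 64 mm diameter, 80 mm tall, tinplate with a plain brown paper band; the three look alike. Inside lies a solid cake of ground that can shift 2 mm. One tin is full: with its cake it weighs 0.26 to 0.32 kg, each of the others 0.10 to 0.15 kg. Origin: centre of its underside, z up. It stands on one of the turntable's three pads
- tin_c: closed round tin of hard ground, 64 mm diameter, 80 mm tall, tinplate with a plain brown paper band; the three look alike. Inside lies a solid cake of ground that can shift 2 mm. One tin is full: with its cake it weighs 0.26 to 0.32 kg, each of the others 0.10 to 0.15 kg. Origin: centre of its underside, z up. It stands on one of the turntable's three pads
- jar: bystander riding on the other half of the turntable: closed glass jar, 52 mm diameter, 62 mm tall; origin: centre of its underside
- brayer: bystander on the bench: ink roller with a handle, about 145 mm long, 110 mm wide, 40 mm tall; origin under the roller's middle, handle to -x
- plate: bystander on the bench: bare etching plate 150 x 100 x 5 mm; origin: centre of its underside
- oil: bystander on the bench: bottle of plate oil, 60 mm diameter, 150 mm tall; origin: centre of its underside
Not all that is in view belongs to the job. What is shaped like the tin_c but green, purple or yellow is not meant.

How it is judged:
By the outcome, as a careful person would: the job done as asked, in the order asked, and still so for the second after the job is handed in, while the arm keeps its last pose, push and grip.
It also fails if it takes over 72 s, if anything falls off the work surface, if the arm or the gripper's body presses on something with over 40 N, if the wrist force passes 120 N, or if a joint passes its speed limit or range.

## Working session

There is one attempt and no reset: what is moved stays moved. The work goes in short steps, Python scripts to look and compute and a tool call to move; the robot and the scene stay as the last step left them, time stands still between calls to the robot, and variables do not carry over. Pictures are saved under pics/ and viewed, at most 10 in all, crops included, and the job is handed in when it is done.

Besides the shell and the picture viewer there is one more tool, called after "Emit:" as a command line: name --argument value ..., lists and objects as JSON in quotes. arm_command: Moves the arm, as the interface text tells. Its arguments: {"type":"object","properties":{"xyz":{"type":"array"},"rot":{"type":"array"},"grip":{"type":"number"},"squeeze":{"type":"number"}},"required":["xyz","rot"]}

```bash
mkdir -p pics
cat > h.py <<'E'
import numpy as np, cv2
from bench import r
def snap(c,name):
    im=r.camera(c); cv2.imwrite(f'pics/{name}.png',im[:,:,::-1]); return im
def W(c,p):
    T=np.array(r.camera_model(c)['T']); return T[:3,:3]@np.array(p)+T[:3,3]
def pix(c,w):
    m=r.camera_model(c);T=np.array(m['T']);p=T[:3,:3].T@(np.array(w)-T[:3,3]);return np.round([m['cx']+m['fx']*p[0]/-p[2],m['cy']+m['fy']*-p[1]/-p[2]])
def spot(c,labels,f=None,n=4):
    for l in labels:
        for d in (f or r.spot_point)(l,c)[:n]:
            w=W(c,d['at']); print(c,l,round(d['conf'],2),w.round(3),pix(c,w))
E
python3 - <<'E'
from h import *
s=r.read_state(); print({k:np.round(v,3) for k,v in s.items()})
a=snap('scene','s0');b=snap('top','t0')
for c in('scene','top'): print(c,{k:np.round(v,3).tolist() for k,v in r.camera_model(c).items() if k!='image'})
for c in('scene','top'): spot(c,['turntable','peg','pad_left','pad_mid','pad_right','tin_a','jar','brayer','plate','oil'])
E
```

```text
{'time': np.float64(0.0), 'joint_positions': array([ 1.22 ,  0.333, -0.065,  1.461,  0.022,  1.35 , -0.088]), 'joint_vel': array([-0.   ,  0.001,  0.   , -0.001,  0.   , -0.001,  0.001]), 'joint_torque': array([-1.0000e-03, -6.2325e+01,  2.4000e-02, -3.8991e+01, -6.1000e-02,
        4.0000e-02,  0.0000e+00]), 'ee_pos': array([ 0.201, -0.591,  0.222]), 'eef_rot': array([ 0.987,  0.163, -0.   , -0.001]), 'ft_force': array([ 0.145, -0.589,  1.479]), 'torque': array([-0.063,  0.035,  0.032]), 'grip_force': np.float64(0.0), 'width': np.float64(0.087)}
scene {'fx': 395.585, 'fy': 395.585, 'cx': 284.521, 'cy': 210.51, 'T': [[0.685, -0.523, 0.507, 1.145], [0.729, 0.499, -0.469, -0.501], [-0.007, 0.691, 0.723, 0.935], [0.0, 0.0, 0.0, 1.0]]}
top {'fx': 535.304, 'fy': 535.304, 'cx': 277.516, 'cy': 209.359, 'T': [[-0.018, 0.981, -0.191, 0.241], [-1.0, -0.02, -0.012, 0.022], [-0.016, 0.191, 0.981, 1.684], [0.0, 0.0, 0.0, 1.0]]}
scene turntable 0.63 [0.6   0.103 0.042] [309. 221.]
scene peg 0.67 [0.479 0.175 0.09 ] [298. 179.]
scene pad_left 0.83 [0.714 0.128 0.043] [342. 237.]
scene pad_mid 0.58 
[... 664 characters left out ...]
.043] [258. 199.]
top turntable 0.63 [ 0.664  0.432 -0.005] [158. 183.]
top peg 0.73 [0.473 0.175 0.09 ] [234. 236.]
top pad_left 0.76 [0.711 0.127 0.049] [250. 163.]
top pad_left 0.58 [0.507 0.442 0.001] [153. 231.]
top pad_mid 0.88 [0.649 0.201 0.044] [227. 183.]
top pad_right 0.65 [0.559 0.215 0.047] [222. 211.]
top tin_a 0.94 [0.654 0.203 0.043] [226. 181.]
top tin_a 0.9 [ 0.622 -0.268 -0.001] [374. 191.]
top tin_a 0.86 [0.713 0.125 0.046] [251. 163.]
top tin_a 0.82 [0.374 0.55  0.004] [117. 273.]
top jar 0.67 [0.5   0.039 0.045] [279. 229.]
top brayer 0.64 [ 0.504  0.439 -0.   ] [154. 232.]
top plate 0.78 [ 0.518 -0.47   0.001] [439. 222.]
top oil 0.67 [ 0.663  0.435 -0.003] [157. 184.]
```

View pics/s0.png

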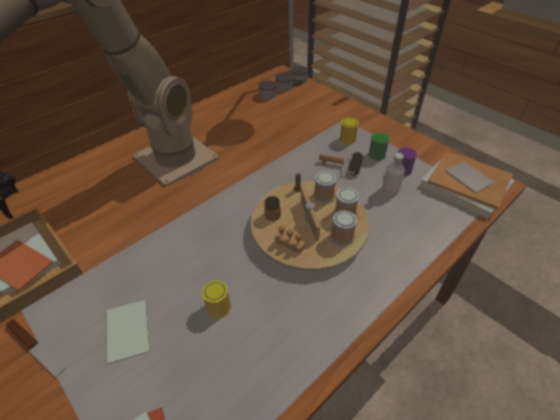

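```bash
python3 -c "
import cv2
a=cv2.imread('pics/t0.png')[130:290,80:340];cv2.imwrite('pics/t0c.png',cv2.resize(a,None,fx=3,fy=3,interpolation=2))"
```

```text
(no output)
```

View pics/t0c.png

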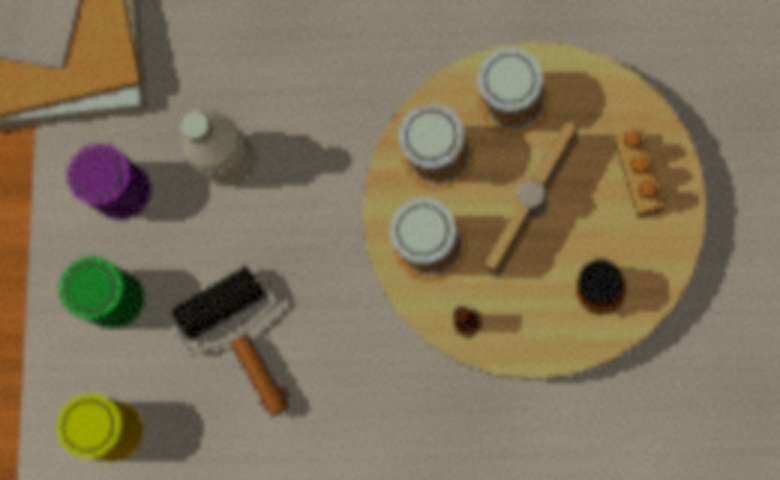

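The scene shows the turntable around (309,221), with three grey-lidded tins with brown bands at about (325,185), (347,200) and (344,226). The peg is at (298,181). The look-alikes are yellow (216,300), yellow (349,131), green (379,147) and purple (407,160). In the enlarged top crop only the three tins on the platter have plain lids, so those are the ones meant. Geometry agrees: the peg is 141 mm from the axis.

Emit:
arm_command --xyz '[[0.02,0.027,0],[0.045,0.06,0],[0.07,0.093,0],[0.095,0.126,0],[0.12,0.16,0],[0.145,0.193,0],[0.17,0.226,0],[0.195,0.26,0],[0.22,0.295,0],[0.225,0.335,0],[0.23,0.375,0],[0.235,0.415,0],[0.24,0.455,0],[0.245,0.495,0],[0.25,0.535,0],[0.255,0.575,0],[0.26,0.615,0],[0.265,0.655,0],[0.27,0.695,0],[0.272,0.72,0]]' --rot '[[0,0,0],[0,0,0],[0,0,0.02],[0,0,0.04],[0,0,0.06],[0,0,0.08],[0,0,0.1],[0,0,0.12],[0,0,0.14],[0,0,0.16],[0,0,0.18],[0,0,0.195],[0,0,0.195],[0,0,0.195],[0,0,0.195],[0,0,0.195],[0,0,0.195],[0,0,0.195],[0,0,0.195],[0,0,0.195]]' --grip 0.55

```text
time: 2.77
ee_pos: [0.473, 0.1326, 0.2231]
eef_rot: [0.966, 0.26, 0.001, -0.0]
ft_force: [1.0, 0.6, -0.2]
width: 0.0481
grip_force: 0.0
```

Emit:
arm_command --xyz '[[0.002,0.025,0],[0.003,0.047,0],[0.003,0.047,-0.02],[0.003,0.047,-0.05],[0.003,0.047,-0.08],[0.003,0.047,-0.105],[0.003,0.047,-0.125],[0.003,0.047,-0.14],[0.003,0.047,-0.15],[0.003,0.047,-0.152],[0.003,0.047,-0.152]]' --rot '[[0,0,0],[0,0,0],[0,0,0],[0,0,0],[0,0,0],[0,0,0],[0,0,0],[0,0,0],[0,0,0],[0,0,0],[0,0,0]]'

```text
time: 3.68
ee_pos: [0.4762, 0.1753, 0.0705]
eef_rot: [0.966, 0.258, -0.0, -0.0]
ft_force: [0.1, 0.6, 0.8]
width: 0.0475
grip_force: 0.0
```

Emit:
arm_command --xyz '[[0,0,0],[0,0,0],[0,0,0],[0,0,0],[0,0,0],[0,0,0]]' --rot '[[0,0,0],[0,0,0],[0,0,0],[0,0,0],[0,0,0],[0,0,0]]' --grip 0 --squeeze 20

```text
time: 4.18
ee_pos: [0.4759, 0.1758, 0.0708]
eef_rot: [0.966, 0.259, -0.0, -0.0]
ft_force: [1.1, -1.1, 3.0]
width: 0.0173
grip_force: 20.0
```

Run:
```python
from h import *
print(r.read_state()['ft_force'].round(1) if hasattr(r.read_state()['ft_force'],'round') else r.read_state()['ft_force'])
C=np.array([.598,.1035]); P=np.array([.476,.175]); d=P-C
ang=np.radians(np.r_[1,2.5,5,np.arange(8,117,3),118.5,120,121])
for i in range(0,len(ang),20):
    b=0 if i==0 else ang[i-1]
    R=lambda t:np.array([[np.cos(t),-np.sin(t)],[np.sin(t),np.cos(t)]])
    o=R(b)@d
    print([[round(x,4) for x in (R(t)@d-o)]+[0] for t in ang[i:i+20]]); print([[0,0,round(t-b,3)] for t in ang[i:i+20]])
```

```text
[ 1.1 -1.1  3. ]
[[np.float64(-0.0012), np.float64(-0.0021), 0], [np.float64(-0.003), np.float64(-0.0054), 0], [np.float64(-0.0058), np.float64(-0.0109), 0], [np.float64(-0.0088), np.float64(-0.0177), 0], [np.float64(-0.0114), np.float64(-0.0246), 0], [np.float64(-0.0137), np.float64(-0.0316), 0], [np.float64(-0.0156), np.float64(-0.0388), 0], [np.float64(-0.0171), np.float64(-0.046), 0], [np.float64(-0.0182), np.float64(-0.0534), 0], [np.float64(-0.019), np.float64(-0.0607), 0], [np.float64(-0.0194), np.float64(-0.0681), 0], [np.float64(-0.0194), np.float64(-0.0755), 0], [np.float64(-0.0189), np.float64(-0.0829), 0], [np.float64(-0.0182), np.float64(-0.0903), 0], [np.float64(-0.017), np.float64(-0.0976), 0], [np.float64(-0.0154), np.float64(-0.1048), 0], [np.float64(-0.0135), np.float64(-0.112), 0], [np.float64(-0.0112), np.float64(-0.119), 0], [np.float64(-0.0085), np.float64(-0.1259), 0], [np.float64(-0.0055), np.float64(-0.1327), 0]]
[[0, 0, np.float64(0.017)], [0, 0, np.float64(0.044)], [0, 0, np.float64(0.087)], [0, 0, np.float64(0.14)], [0, 0, np.float64(0.192)], [0, 0, np.flo
[... 1369 characters left out ...]
0, np.float64(0.157)], [0, 0, np.float64(0.209)], [0, 0, np.float64(0.262)], [0, 0, np.float64(0.314)], [0, 0, np.float64(0.367)], [0, 0, np.float64(0.419)], [0, 0, np.float64(0.471)], [0, 0, np.float64(0.524)], [0, 0, np.float64(0.576)], [0, 0, np.float64(0.628)], [0, 0, np.float64(0.681)], [0, 0, np.float64(0.733)], [0, 0, np.float64(0.785)], [0, 0, np.float64(0.838)], [0, 0, np.float64(0.89)], [0, 0, np.float64(0.942)], [0, 0, np.float64(0.995)], [0, 0, np.float64(1.047)]]
[[np.float64(0.0062), np.float64(-0.0003), 0], [np.float64(0.0099), np.float64(-0.0004), 0], [np.float64(0.0123), np.float64(-0.0004), 0]]
[[0, 0, np.float64(0.044)], [0, 0, np.float64(0.07)], [0, 0, np.float64(0.087)]]
```

Peg held (width 17–18 mm). Now I turn it.

Emit:
arm_command --xyz '[[-0.0012,-0.002,0],[-0.003,-0.0055,0],[-0.006,-0.011,0],[-0.009,-0.0175,0],[-0.0115,-0.0245,0],[-0.0135,-0.0315,0],[-0.0155,-0.039,0],[-0.017,-0.046,0],[-0.018,-0.0535,0],[-0.019,-0.0605,0],[-0.0195,-0.068,0],[-0.0195,-0.0755,0],[-0.019,-0.083,0],[-0.018,-0.0905,0],[-0.017,-0.0975,0],[-0.0155,-0.105,0],[-0.0135,-0.112,0],[-0.011,-0.119,0],[-0.0085,-0.126,0],[-0.0055,-0.1325,0]]' --rot '[[0,0,0.017],[0,0,0.044],[0,0,0.087],[0,0,0.14],[0,0,0.192],[0,0,0.244],[0,0,0.297],[0,0,0.349],[0,0,0.401],[0,0,0.454],[0,0,0.506],[0,0,0.559],[0,0,0.611],[0,0,0.663],[0,0,0.716],[0,0,0.768],[0,0,0.82],[0,0,0.873],[0,0,0.925],[0,0,0.977]]'

```text
time: 5.85
ee_pos: [0.4716, 0.0436, 0.0709]
eef_rot: [0.73, 0.683, 0.001, 0.0]
ft_force: [4.4, 6.7, -4.2]
width: 0.0169
grip_force: 20.0
```

Emit:
arm_command --xyz '[[0.0035,-0.0065,0],[0.007,-0.013,0],[0.011,-0.019,0],[0.0155,-0.025,0],[0.02,-0.031,0],[0.025,-0.0365,0],[0.0305,-0.0415,0],[0.036,-0.0465,0],[0.0415,-0.051,0],[0.0475,-0.0555,0],[0.054,-0.0595,0],[0.0605,-0.0635,0],[0.067,-0.0665,0],[0.0735,-0.0695,0],[0.0805,-0.072,0],[0.0875,-0.0745,0],[0.095,-0.0765,0],[0.101,-0.078,0],[0.106,-0.079,0],[0.11,-0.0793,0]]' --rot '[[0,0,0.052],[0,0,0.105],[0,0,0.157],[0,0,0.209],[0,0,0.262],[0,0,0.314],[0,0,0.367],[0,0,0.419],[0,0,0.471],[0,0,0.524],[0,0,0.576],[0,0,0.628],[0,0,0.681],[0,0,0.733],[0,0,0.785],[0,0,0.838],[0,0,0.89],[0,0,0.935],[0,0,0.97],[0,0,1.0]]'

```text
time: 7.52
ee_pos: [0.5809, -0.0331, 0.0709]
eef_rot: [0.313, 0.95, 0.002, -0.001]
ft_force: [-2.4, 10.0, 3.6]
width: 0.0168
grip_force: 20.0
```

Emit:
arm_command --xyz '[[0.003,0.0005,0],[0.006,0.001,0],[0.009,0.001,0],[0.011,0.001,0],[0.013,0.001,0],[0.014,0.001,0],[0.015,0.001,0],[0.016,0.001,0],[0.016,0.001,0]]' --rot '[[0,0,0.02],[0,0,0.04],[0,0,0.06],[0,0,0.08],[0,0,0.09],[0,0,0.1],[0,0,0.1],[0,0,0.105],[0,0,0.105]]'

```text
time: 8.27
ee_pos: [0.596, -0.0339, 0.0709]
eef_rot: [0.264, 0.965, 0.001, -0.001]
ft_force: [-5.7, 4.6, 7.0]
width: 0.0169
grip_force: 20.0
```

Emit:
arm_command --xyz '[[0.001,0,0],[0.002,0,0],[0.003,0,0],[0.003,0,0]]' --rot '[[0,0,0.007],[0,0,0.014],[0,0,0.02],[0,0,0.02]]'

```text
time: 8.6
ee_pos: [0.5961, -0.0341, 0.0707]
eef_rot: [0.254, 0.967, -0.001, -0.004]
ft_force: [-21.9, 3.9, 19.9]
width: 0.0173
grip_force: 20.0
```

Stop reached: x did not move and the force rose to −22 N. I relax to light pressure, release and rise.

Emit:
arm_command --xyz '[[-0.0015,0,0],[-0.0025,0,0],[-0.0025,0,0]]' --rot '[[0,0,0],[0,0,0],[0,0,0]]'

```text
time: 8.85
ee_pos: [0.596, -0.034, 0.0708]
eef_rot: [0.254, 0.967, 0.0, -0.001]
ft_force: [-7.4, 4.5, 7.2]
width: 0.0172
grip_force: 20.0
```

Emit:
arm_command --xyz '[[0,0,0],[0,0,0],[0,0,0],[0,0,0],[0,0,0.02],[0,0,0.05],[0,0,0.09],[0,0,0.125],[0,0,0.15],[0,0,0.15]]' --rot '[[0,0,0],[0,0,0],[0,0,0],[0,0,0],[0,0,0],[0,0,0],[0,0,0],[0,0,0],[0,0,0],[0,0,0]]' --grip 0.5

```text
time: 9.68
ee_pos: [0.5995, -0.0351, 0.2262]
eef_rot: [0.256, 0.967, 0.001, 0.004]
ft_force: [-0.1, 0.4, -0.1]
width: 0.0436
grip_force: 0.0
```

Run:
```python
from h import *
a=snap('scene','s1');b=snap('top','t1')
for c in('scene','top'): spot(c,['turntable','peg','pad_left','pad_mid','pad_right','tin_a','jar'])
cv2.imwrite('pics/t1c.png',cv2.resize(b[130:290,80:340,::-1],None,fx=3,fy=3,interpolation=2))
print(r.read_state()['ft_force'])
```

```text
scene turntable 0.7 [0.6   0.105 0.044] [309. 220.]
scene peg 0.89 [ 0.598 -0.036  0.09 ] [274. 234.]
scene pad_left 0.65 [0.524 0.192 0.045] [311. 194.]
scene pad_left 0.18 [ 0.597 -0.037  0.091] [273. 234.]
scene pad_mid 0.8 [0.482 0.107 0.045] [283. 200.]
scene pad_right 0.76 [0.527 0.014 0.045] [271. 222.]
scene pad_right 0.48 [ 0.51   0.439 -0.002] [355. 168.]
scene tin_a 0.88 [0.524 0.02  0.049] [272. 220.]
scene tin_a 0.85 [0.636 0.554 0.001] [403. 170.]
scene tin_a 0.83 [0.524 0.196 0.045] [312. 193.]
scene tin_a 0.76 [ 0.623 -0.262  0.002] [218. 306.]
scene jar 0.81 [0.701 0.06  0.047] [324. 246.]
scene jar 0.37 [ 0.515 -0.472  0.004] [126. 328.]
top turntable 0.8 [0.594 0.105 0.046] [258. 199.]
top peg 0.71 [0.697 0.063 0.048] [270. 167.]
top pad_left 0.61 [0.527 0.194 0.047] [229. 221.]
top pad_mid 0.83 [0.477 0.101 0.046] [259. 236.]
top pad_right 0.63 [0.524 0.02  0.049] [285. 220.]
top pad_right 0.25 [0.599 0.103 0.041] [258. 198.]
top tin_a 0.92 [0.482 0.105 0.044] [258. 235.]
top tin_a 0.89 [0.371 0.549 0.004] [118. 274.]
top tin_a 0.83 [0.52  0.197 0.047] [228. 223.]
top tin_a 0.82 [0.634 0.554 0.   ] [120. 193.]
top jar 0.54 [0.696 0.062 0.046] [271. 167.]
[-0.06001652  0.70866032  0.20253623]
```

View pics/t1c.png

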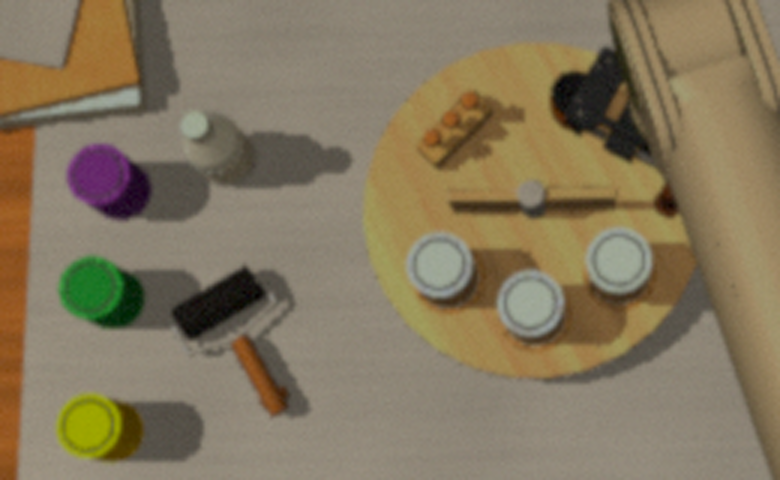

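View pics/s1.png

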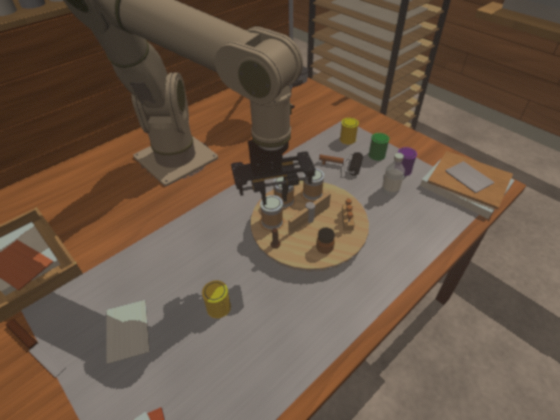

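Turntable at its stop: partition level across the crop, peg at (668,200) crop px (right side), tins at (440,265), (530,305), (620,262); measured pads fit 115 mm at 130°, 180° and 230°. The first tin is the left one at about (0.523, 0.194), gripped along the radius.

Emit:
arm_command --xyz '[[-0.002,0.007,0],[-0.006,0.02,0],[-0.01,0.033,0],[-0.014,0.046,0],[-0.018,0.06,0],[-0.022,0.073,0],[-0.027,0.086,0],[-0.031,0.1,0],[-0.035,0.113,0],[-0.04,0.126,0],[-0.044,0.14,0],[-0.049,0.153,0],[-0.053,0.166,0],[-0.058,0.18,0],[-0.062,0.193,0],[-0.066,0.206,0],[-0.07,0.218,0],[-0.073,0.227,0],[-0.074,0.23,0],[-0.074,0.23,0]]' --rot '[[0,0,-0.06],[0,0,-0.16],[0,0,-0.27],[0,0,-0.38],[0,0,-0.49],[0,0,-0.6],[0,0,-0.71],[0,0,-0.82],[0,0,-0.93],[0,0,-1.04],[0,0,-1.15],[0,0,-1.26],[0,0,-1.37],[0,0,-1.48],[0,0,-1.59],[0,0,-1.7],[0,0,-1.8],[0,0,-1.88],[0,0,-1.927],[0,0,-1.927]]' --grip 1

```text
time: 12.15
ee_pos: [0.5227, 0.1958, 0.2208]
eef_rot: [0.94, 0.342, 0.0, -0.0]
ft_force: [0.4, 0.5, -0.7]
width: 0.087
grip_force: 0.0
```

Run:
```python
from h import *
s=r.read_state(); print(s['ee_pos'],s['eef_rot'],s['ft_force'],s['width'],s['joint_positions'])
for c in('top','scene'): r.camera(c); spot(c,['pad_left','pad_mid','pad_right','tin_a','peg'])
```

```text
[0.52272864 0.1957844  0.22077111] [ 9.39771320e-01  3.41803781e-01  1.90840009e-04 -6.71058737e-05] [ 0.43013533  0.45380929 -0.72730607] 0.08699447240384516 [ 0.25241424  0.28253059 -0.82022165  1.61004945  0.21089861  1.34068891
 -1.46943754]
top pad_mid 0.9 [0.478 0.101 0.045] [259. 236.]
top pad_mid 0.31 [ 0.517 -0.469  0.   ] [439. 222.]
top pad_right 0.81 [0.523 0.018 0.047] [286. 221.]
top pad_right 0.72 [ 0.514 -0.47   0.002] [440. 223.]
top tin_a 0.75 [0.522 0.02  0.047] [285. 221.]
top tin_a 0.72 [ 0.622 -0.267  0.   ] [374. 191.]
top tin_a 0.71 [0.372 0.549 0.003] [118. 274.]
top tin_a 0.63 [0.506 0.559 0.001] [116. 232.]
top peg 0.96 [ 0.594 -0.035  0.093] [303. 195.]
top peg 0.28 [ 0.519 -0.471  0.   ] [440. 221.]
scene pad_left 0.98 [0.525 0.195 0.044] [312. 193.]
scene pad_mid 0.76 [0.483 0.11  0.041] [284. 200.]
scene pad_right 0.71 [0.526 0.018 0.041] [272. 222.]
scene tin_a 0.87 [0.526 0.192 0.044] [312. 194.]
scene tin_a 0.78 [ 0.623 -0.263  0.008] [218. 305.]
scene tin_a 0.77 [0.483 0.105 0.045] [283. 200.]
scene tin_a 0.71 [ 0.379  0.547 -0.002] [347. 141.]
scene peg 0.74 [0.599 0.105 0.039] [309. 221.]
scene peg 0.72 [ 0.595 -0.035  0.093] [273. 233.]
scene peg 0.33 [0.703 0.057 0.046] [323. 247.]
```

Emit:
arm_command --xyz '[[0.001,0,-0.015],[0.001,0,-0.045],[0.001,0,-0.075],[0.001,0,-0.1],[0.001,0,-0.12],[0.001,0,-0.135],[0.001,0,-0.143],[0.001,0,-0.145],[0.001,0,-0.145]]' --rot '[[0,0,0],[0,0,0],[0,0,0],[0,0,0],[0,0,0],[0,0,0],[0,0,0],[0,0,0],[0,0,0]]'

```text
time: 13.5
ee_pos: [0.5243, 0.1945, 0.0757]
eef_rot: [0.94, 0.342, -0.0, -0.0]
ft_force: [0.2, 0.4, -0.1]
width: 0.0869
grip_force: 0.0
```

Emit:
arm_command --xyz '[[0,0,0],[0,0,0],[0,0,0],[0,0,0],[0,0,0],[0,0,0]]' --rot '[[0,0,0],[0,0,0],[0,0,0],[0,0,0],[0,0,0],[0,0,0]]' --grip 0 --squeeze 20

```text
time: 14.0
ee_pos: [0.5244, 0.1949, 0.0762]
eef_rot: [0.94, 0.342, 0.0, -0.0]
ft_force: [-1.7, -0.0, 5.4]
width: 0.0642
grip_force: 20.0
```

Emit:
arm_command --xyz '[[0,0,0.003],[0,0,0.008],[0,0,0.015],[0,0,0.023],[0,0,0.031],[0,0,0.037],[0,0,0.04],[0,0,0.04],[0,0,0.04],[0,0,0.04],[0,0,0.04],[0,0,0.04]]' --rot '[[0,0,0],[0,0,0],[0,0,0],[0,0,0],[0,0,0],[0,0,0],[0,0,0],[0,0,0],[0,0,0],[0,0,0],[0,0,0],[0,0,0]]'

```text
time: 15.0
ee_pos: [0.524, 0.1944, 0.1152]
eef_rot: [0.94, 0.342, -0.0, -0.0]
ft_force: [-0.1, -0.3, -0.9]
width: 0.0642
grip_force: 20.0
```

```bash
cat > w.py <<'E'
from h import *
f=[];t=[]
for i in range(12):
    s=r.read_state(); f.append(s['ft_force']);t.append(s['joint_torque']); r.camera('scene')
print(np.mean(f,0).round(2),np.std(f,0).round(2),np.mean(t,0).round(2),s['time'],np.round(s['ee_pos'],4),s['width'],s['grip_force'])
E
python3 w.py
```

```text
[-0.07 -0.15 -1.48] [0.39 0.35 0.47] [ 0.000e+00 -5.229e+01 -9.910e+00 -3.557e+01 -2.000e-02 -7.000e-02
 -0.000e+00] 15.55 [0.5242 0.1945 0.1156] 0.06420405142577633 19.999606020301144
```

About 1.5 N, so a light tin. I set it back.

Emit:
arm_command --xyz '[[0,0,-0.003],[0,0,-0.01],[0,0,-0.018],[0,0,-0.026],[0,0,-0.032],[0,0,-0.036],[0,0,-0.038],[0,0,-0.039],[0,0,-0.04],[0,0,-0.04],[0,0,-0.04]]' --rot '[[0,0,0],[0,0,0],[0,0,0],[0,0,0],[0,0,0],[0,0,0],[0,0,0],[0,0,0],[0,0,0],[0,0,0],[0,0,0]]'

```text
time: 16.52
ee_pos: [0.5246, 0.1947, 0.0762]
eef_rot: [0.94, 0.342, 0.001, 0.0]
ft_force: [-1.8, 0.1, 4.1]
width: 0.0639
grip_force: 20.0
```

Emit:
arm_command --xyz '[[0,0,0],[0,0,0],[0,0,0],[0,0,0],[0,0,0],[0,0,0.005],[0,0,0.02],[0,0,0.045],[0,0,0.075],[0,0,0.1],[0,0,0.11],[0,0,0.11]]' --rot '[[0,0,0],[0,0,0],[0,0,0],[0,0,0],[0,0,0],[0,0,0],[0,0,0],[0,0,0],[0,0,0],[0,0,0],[0,0,0],[0,0,0]]' --grip 1

```text
time: 17.52
ee_pos: [0.5255, 0.1952, 0.1884]
eef_rot: [0.94, 0.342, 0.002, 0.0]
ft_force: [-0.1, -0.5, -0.2]
width: 0.0873
grip_force: 0.0
```

Emit:
arm_command --xyz '[[-0.004,-0.009,0],[-0.01,-0.021,0],[-0.016,-0.034,0],[-0.022,-0.047,0],[-0.028,-0.06,0],[-0.034,-0.072,0],[-0.039,-0.083,0],[-0.042,-0.089,0],[-0.042,-0.089,0],[-0.042,-0.089,0],[-0.042,-0.089,0]]' --rot '[[0,0,0.06],[0,0,0.16],[0,0,0.27],[0,0,0.38],[0,0,0.49],[0,0,0.6],[0,0,0.7],[0,0,0.79],[0,0,0.85],[0,0,0.873],[0,0,0.873]]'

```text
time: 18.43
ee_pos: [0.4818, 0.1053, 0.1847]
eef_rot: [0.707, 0.707, -0.0, -0.0]
ft_force: [-0.5, -0.2, -0.3]
width: 0.0873
grip_force: 0.0
```

Run:
```python
from h import *
s=r.read_state(); print(s['time'],s['ee_pos'],s['eef_rot'],s['ft_force'],s['width'])
a=snap('scene','s2');b=snap('top','t2')
for c in('top','scene'): spot(c,['pad_left','pad_mid','pad_right','tin_a','peg'])
cv2.imwrite('pics/s2c.png',cv2.resize(a[130:290,180:440,::-1],None,fx=3,fy=3,interpolation=2))
```

```text
18.4333 [0.48182614 0.10530481 0.18472985] [ 7.07171326e-01  7.07042007e-01 -3.80728887e-04 -4.13642338e-04] [-0.5306421  -0.17368287 -0.33268727] 0.08729036415368632
top pad_left 0.56 [0.525 0.194 0.045] [229. 221.]
top pad_right 0.61 [0.526 0.02  0.048] [285. 220.]
top tin_a 0.8 [0.525 0.193 0.046] [229. 222.]
top tin_a 0.79 [ 0.622 -0.266  0.001] [373. 191.]
top tin_a 0.74 [0.505 0.557 0.002] [117. 232.]
top tin_a 0.71 [0.373 0.551 0.005] [117. 274.]
top peg 0.88 [ 0.595 -0.036  0.09 ] [303. 195.]
top peg 0.52 [0.522 0.019 0.049] [285. 221.]
scene pad_left 0.98 [0.527 0.19  0.041] [312. 195.]
scene pad_mid 0.66 [0.481 0.11  0.043] [284. 199.]
scene pad_right 0.94 [0.528 0.015 0.041] [271. 223.]
scene tin_a 0.97 [0.524 0.019 0.046] [272. 221.]
scene tin_a 0.95 [ 0.624 -0.262  0.004] [218. 305.]
scene tin_a 0.76 [ 0.636  0.557 -0.001] [403. 170.]
scene tin_a 0.63 [0.483 0.107 0.044] [283. 200.]
```

View pics/s2c.png

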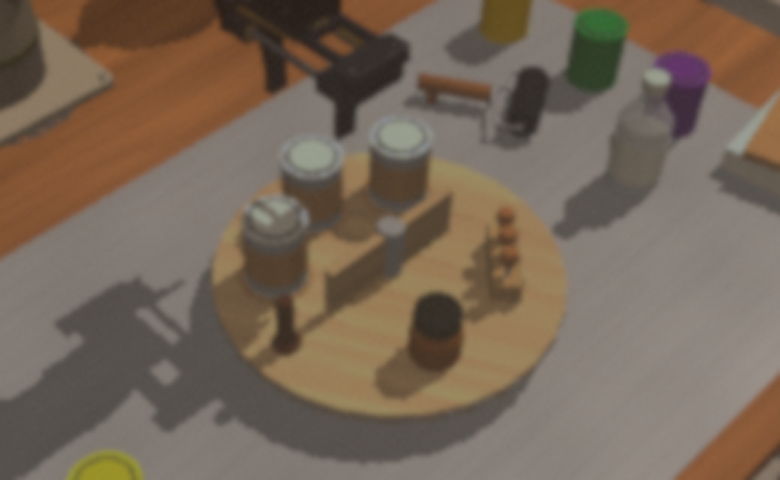

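The left tin stands upright at crop (400,160), the middle one is at (312,180), and the platter is unmoved. Next, the middle tin.

Emit:
arm_command --xyz '[[0,0.001,-0.015],[0,0.001,-0.04],[0,0.001,-0.065],[0,0.001,-0.087],[0,0.001,-0.102],[0,0.001,-0.109],[0,0.001,-0.11],[0,0.001,-0.11]]' --rot '[[0,0,0],[0,0,0],[0,0,0],[0,0,0],[0,0,0],[0,0,0],[0,0,0],[0,0,0]]'

```text
time: 19.7
ee_pos: [0.4824, 0.1066, 0.0759]
eef_rot: [0.707, 0.707, 0.0, -0.0]
ft_force: [-0.9, -0.3, -0.1]
width: 0.0869
grip_force: 0.0
```

Emit:
arm_command --xyz '[[0,0,0],[0,0,0],[0,0,0],[0,0,0],[0,0,0],[0,0,0]]' --rot '[[0,0,0],[0,0,0],[0,0,0],[0,0,0],[0,0,0],[0,0,0]]' --grip 0 --squeeze 20

```text
time: 20.2
ee_pos: [0.4825, 0.1065, 0.076]
eef_rot: [0.707, 0.707, 0.0, 0.0]
ft_force: [-1.4, -0.6, 6.1]
width: 0.0646
grip_force: 20.0
```

Emit:
arm_command --xyz '[[0,0,0.003],[0,0,0.008],[0,0,0.015],[0,0,0.023],[0,0,0.031],[0,0,0.037],[0,0,0.04],[0,0,0.04],[0,0,0.04],[0,0,0.04],[0,0,0.04],[0,0,0.04]]' --rot '[[0,0,0],[0,0,0],[0,0,0],[0,0,0],[0,0,0],[0,0,0],[0,0,0],[0,0,0],[0,0,0],[0,0,0],[0,0,0],[0,0,0]]'

```text
time: 21.2
ee_pos: [0.482, 0.1064, 0.1152]
eef_rot: [0.707, 0.707, -0.0, -0.0]
ft_force: [0.1, 0.4, -2.1]
width: 0.0644
grip_force: 20.0
```

```bash
python3 w.py
```

```text
[ 0.28 -0.12 -1.18] [0.36 0.4  0.48] [  0.   -39.58  -7.01 -35.42  -0.06  -0.    -0.  ] 21.75 [0.4823 0.1065 0.1156] 0.06447923676522363 19.999833991532796
```

About 1.2 N, also light. I put it back and go to the right tin.

Emit:
arm_command --xyz '[[0,0,-0.003],[0,0,-0.01],[0,0,-0.018],[0,0,-0.026],[0,0,-0.032],[0,0,-0.036],[0,0,-0.038],[0,0,-0.039],[0,0,-0.04],[0,0,-0.04],[0,0,-0.04]]' --rot '[[0,0,0],[0,0,0],[0,0,0],[0,0,0],[0,0,0],[0,0,0],[0,0,0],[0,0,0],[0,0,0],[0,0,0],[0,0,0]]'

```text
time: 22.72
ee_pos: [0.4822, 0.1066, 0.076]
eef_rot: [0.707, 0.707, -0.0, 0.0]
ft_force: [-3.3, -1.0, 5.0]
width: 0.0645
grip_force: 20.0
```

Emit:
arm_command --xyz '[[0,0,0],[0,0,0],[0,0,0],[0,0,0],[0,0,0],[0,0,0.005],[0,0,0.02],[0,0,0.045],[0,0,0.075],[0,0,0.1],[0,0,0.11],[0,0,0.11]]' --rot '[[0,0,0],[0,0,0],[0,0,0],[0,0,0],[0,0,0],[0,0,0],[0,0,0],[0,0,0],[0,0,0],[0,0,0],[0,0,0],[0,0,0]]' --grip 1

```text
time: 23.72
ee_pos: [0.4836, 0.1068, 0.188]
eef_rot: [0.707, 0.707, 0.001, 0.002]
ft_force: [0.5, 1.0, 0.2]
width: 0.0868
grip_force: 0.0
```

Emit:
arm_command --xyz '[[0.004,-0.009,0],[0.01,-0.021,0],[0.016,-0.034,0],[0.022,-0.047,0],[0.028,-0.06,0],[0.034,-0.072,0],[0.039,-0.082,0],[0.043,-0.088,0],[0.043,-0.088,0],[0.043,-0.088,0],[0.043,-0.088,0]]' --rot '[[0,0,0.06],[0,0,0.16],[0,0,0.27],[0,0,0.38],[0,0,0.49],[0,0,0.6],[0,0,0.7],[0,0,0.79],[0,0,0.85],[0,0,0.873],[0,0,0.873]]'

```text
time: 24.63
ee_pos: [0.5247, 0.0186, 0.1845]
eef_rot: [0.342, 0.94, 0.0, -0.001]
ft_force: [-0.1, 0.8, 0.5]
width: 0.0873
grip_force: 0.0
```

Run:
```python
from h import *
s=r.read_state(); print(s['time'],s['ee_pos'],s['eef_rot'],s['ft_force'],s['width'])
a=snap('scene','s3');b=snap('top','t3')
for c in('top','scene'): spot(c,['pad_left','pad_mid','pad_right','tin_a','peg'])
cv2.imwrite('pics/s3c.png',cv2.resize(a[130:290,180:440,::-1],None,fx=3,fy=3,interpolation=2))
```

```text
24.6333 [0.5246866  0.01857401 0.18446231] [ 3.41784866e-01  9.39777851e-01  1.66096424e-05 -8.34155068e-04] [-0.11444087  0.75250387  0.47020066] 0.08725827862102534
top pad_left 0.78 [0.524 0.192 0.046] [230. 222.]
top pad_mid 0.71 [0.479 0.102 0.046] [259. 236.]
top pad_right 0.97 [0.522 0.02  0.05 ] [285. 221.]
top pad_right 0.35 [0.484 0.105 0.045] [258. 234.]
top tin_a 0.8 [0.512 0.56  0.004] [116. 230.]
top tin_a 0.8 [ 0.62  -0.266  0.002] [373. 192.]
top tin_a 0.73 [ 0.662  0.433 -0.006] [158. 184.]
top tin_a 0.72 [0.373 0.549 0.005] [117. 274.]
scene pad_left 0.72 [0.527 0.193 0.047] [312. 193.]
scene pad_mid 0.96 [0.483 0.107 0.042] [283. 200.]
scene pad_right 0.72 [0.527 0.016 0.041] [271. 222.]
scene tin_a 0.97 [ 0.629 -0.264  0.006] [219. 307.]
scene tin_a 0.95 [ 0.379  0.549 -0.002] [347. 140.]
scene tin_a 0.88 [0.526 0.193 0.045] [312. 194.]
scene tin_a 0.82 [0.51  0.558 0.006] [376. 153.]
scene peg 0.68 [ 0.599 -0.034  0.087] [275. 235.]
```

View pics/s3c.png

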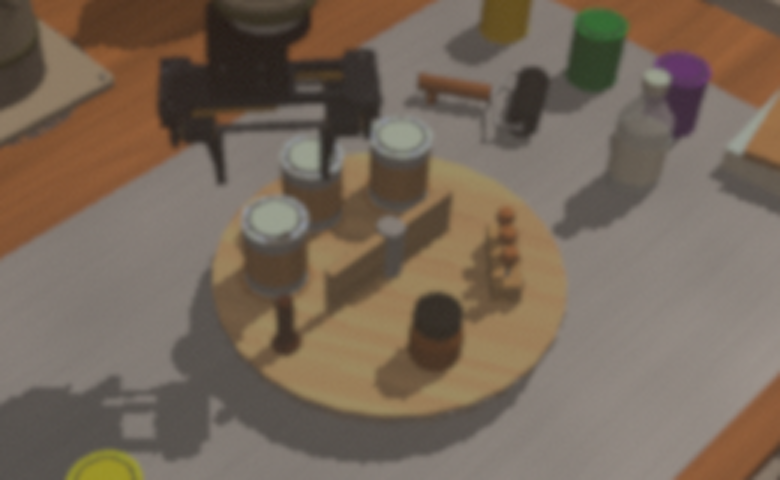

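The left (400,160) and middle (312,180) tins stand upright. The right tin is at (275,245), with the gripper over it. Down, grip, lift.

Emit:
arm_command --xyz '[[0,0,-0.015],[0,0,-0.04],[0,0,-0.065],[0,0,-0.087],[0,0,-0.102],[0,0,-0.109],[0,0,-0.11],[0,0,-0.11]]' --rot '[[0,0,0],[0,0,0],[0,0,0],[0,0,0],[0,0,0],[0,0,0],[0,0,0],[0,0,0]]'

```text
time: 25.9
ee_pos: [0.5254, 0.0186, 0.0759]
eef_rot: [0.342, 0.94, 0.0, 0.0]
ft_force: [-0.1, -0.4, 0.9]
width: 0.0871
grip_force: 0.0
```

Emit:
arm_command --xyz '[[0,0,0],[0,0,0],[0,0,0],[0,0,0],[0,0,0],[0,0,0]]' --rot '[[0,0,0],[0,0,0],[0,0,0],[0,0,0],[0,0,0],[0,0,0]]' --grip 0 --squeeze 30

```text
time: 26.4
ee_pos: [0.5254, 0.0181, 0.076]
eef_rot: [0.342, 0.94, -0.0, 0.0]
ft_force: [-3.0, -1.5, 5.8]
width: 0.0639
grip_force: 30.0
```

Emit:
arm_command --xyz '[[0,0,0.003],[0,0,0.008],[0,0,0.015],[0,0,0.023],[0,0,0.031],[0,0,0.037],[0,0,0.04],[0,0,0.04],[0,0,0.04],[0,0,0.04],[0,0,0.04],[0,0,0.04]]' --rot '[[0,0,0],[0,0,0],[0,0,0],[0,0,0],[0,0,0],[0,0,0],[0,0,0],[0,0,0],[0,0,0],[0,0,0],[0,0,0],[0,0,0]]'

```text
time: 27.4
ee_pos: [0.525, 0.0185, 0.1152]
eef_rot: [0.342, 0.94, -0.0, -0.0]
ft_force: [0.1, 0.6, -2.7]
width: 0.0639
grip_force: 30.0
```

```bash
python3 w.py
```

```text
[ 0.04  0.12 -2.78] [0.59 0.58 0.57] [ 0.000e+00 -4.554e+01 -1.034e+01 -3.577e+01 -3.000e-02  8.000e-02
 -0.000e+00] 27.95 [0.5253 0.0184 0.1156] 0.0640937870226845 29.99884567680409
```

2.8 N, clearly the full one. I raise it to 13 cm and hold.

Emit:
arm_command --xyz '[[0,0,0.003],[0,0,0.009],[0,0,0.018],[0,0,0.029],[0,0,0.041],[0,0,0.053],[0,0,0.065],[0,0,0.075],[0,0,0.083],[0,0,0.088],[0,0,0.09],[0,0,0.09],[0,0,0.09],[0,0,0.09],[0,0,0.09],[0,0,0.09],[0,0,0.09],[0,0,0.09],[0,0,0.09],[0,0,0.09]]' --rot '[[0,0,0],[0,0,0],[0,0,0],[0,0,0],[0,0,0],[0,0,0],[0,0,0],[0,0,0],[0,0,0],[0,0,0],[0,0,0],[0,0,0],[0,0,0],[0,0,0],[0,0,0],[0,0,0],[0,0,0],[0,0,0],[0,0,0],[0,0,0]]'

```text
time: 29.67
ee_pos: [0.5252, 0.0185, 0.2055]
eef_rot: [0.342, 0.94, 0.0, -0.0]
ft_force: [0.6, 0.3, -2.6]
width: 0.064
grip_force: 30.0
```

```bash
python3 w.py
python3 - <<'E'
from h import *
a=snap('scene','s4');r.camera('top')
for c in('top','scene'): spot(c,['pad_left','pad_mid','tin_a','peg','jar'])
cv2.imwrite('pics/s4c.png',cv2.resize(a[110:290,180:440,::-1],None,fx=3,fy=3,interpolation=2))
E
```

```text
[ 0.22  0.11 -2.83] [0.56 0.54 0.39] [-0.000e+00 -4.083e+01 -7.870e+00 -3.898e+01 -3.000e-02  8.000e-02
 -0.000e+00] 30.2167 [0.5252 0.0185 0.2056] 0.06382094162256594 29.999046750574365
top pad_left 0.71 [0.526 0.194 0.048] [229. 221.]
top pad_left 0.53 [ 0.665  0.435 -0.006] [157. 183.]
top pad_mid 0.93 [0.479 0.101 0.046] [259. 235.]
top tin_a 0.88 [0.483 0.104 0.045] [258. 234.]
top tin_a 0.83 [0.632 0.552 0.002] [120. 193.]
top tin_a 0.67 [0.524 0.195 0.046] [229. 222.]
top tin_a 0.57 [0.51  0.555 0.002] [118. 231.]
top jar 0.63 [0.698 0.062 0.047] [271. 167.]
scene pad_left 0.65 [0.529 0.189 0.043] [312. 195.]
scene pad_mid 0.67 [0.482 0.109 0.044] [284. 200.]
scene tin_a 0.92 [ 0.374  0.547 -0.003] [346. 140.]
scene tin_a 0.9 [0.526 0.02  0.176] [271. 189.]
scene tin_a 0.86 [0.522 0.191 0.043] [311. 194.]
scene tin_a 0.78 [0.512 0.56  0.004] [376. 153.]
scene peg 0.76 [ 0.597 -0.034  0.089] [274. 234.]
```

View pics/s4c.png

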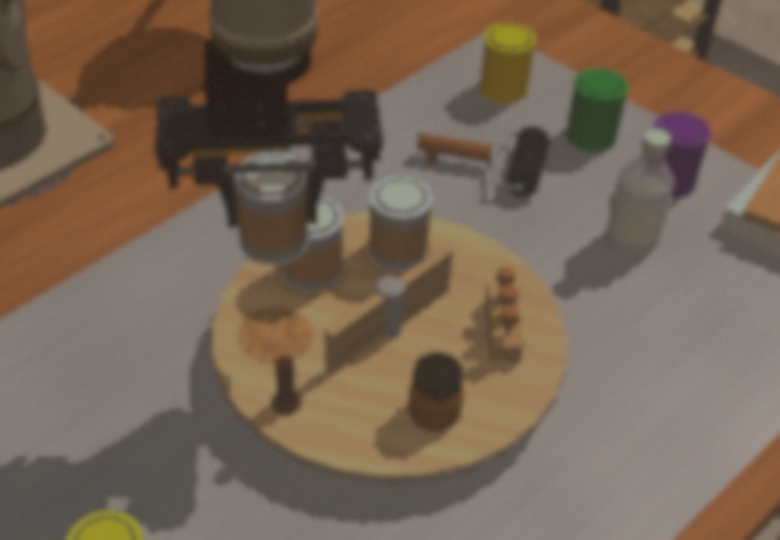

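The full tin is held upright at (270,210) with its base at z≈0.175, the empty pad shows at (275,335), and the other two tins stand at (312,245) and (400,220). Everything else is undisturbed.

```bash
python3 -c "
from bench import r
print(r.close_job())"
```

```text
the job is handed in; nothing more can be done
None
```

The job is handed in: the turntable is at its stop, the left and middle tins weighed light (about 1.5 N and 1.2 N) and stand back on their pads, and the full right tin (about 2.8 N) is held upright and still 13 cm above the platter at about 30 s; no verdict came back.

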